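# Compare the diagonals of a pinned frame with a slide rule

### The arm

A 6-joint arm with a two-finger parallel gripper is mounted at the origin on a cart in front of the work surface, level with it; the furniture and walls round the work are solid. World frame = base frame: x ahead of the robot, y to its left, z up, the work surface at z = 0. Lengths are in m, angles in rad, forces in N, time in s.
With the tool pointing down it reaches from about 0.275 to 0.75 m from the base axis. Payload 10.2 kg.
Tool frame: the origin (TCP) lies on the centre line of the jaws, within the pads' length; the fingertips stand 25 mm ahead of it and the grasp point (between the pads) lies 6 mm ahead of it (tips_ahead is the distance from the TCP to the fingertips, in m); z points along the fingers, y is the direction in which the jaws open and shut (so a half turn about z gives the same grasp; the last joint's range is limited). The gripper opens to 85 mm and grips with 20 to 120 N. Pads are 22 mm wide; open, the fingers measure 114 mm over their backs; the gripper's body (76 mm by 85 mm) begins 54 mm behind the grasp point. The pads swing forward as they close: fully open they stand 13 mm farther back than shut.
Start: joints at [-1.407, 0.313, 1.498, -0, 1.331, -0.223], TCP at [0.198, -0.486, 0.256] pointing down, gripper open.
Joint ranges: [-2.94, 2.94], [-0.97, 2.17], [0.19, 2.56], [-1.23, 4.37], [0.02, 3.11], [-2.88, 2.88]. Speed limits (rad/s): [2.39, 2.39, 3.01, 3.14, 3.14, 3.14].

### API

Orientations are given as a unit quaternion [w, x, y, z].
In Python, from rig import state, capture, get_calibration, finish_job, tips_ahead gives the robot as it stands.
- The arm moves only by the shell command python3 -m crank 'ROWS' [FORCE]. ROWS is JSON, a list of rows, each a list of 7 numbers: the turn, a rotation vector about the tool's x, y, z in degrees, then the shift along the tool's x, y, z in m, then the finger opening in m, from 0 to 0.0854. A call has 1 to 12 rows; each row shifts and turns the commanded pose from where the row before left it, along the tool's axes as they then stand; what a row does not reach is not made up. A row lasts 1/8 s, in which the tool goes at most 62.5 mm and 10.7 degrees, less where a joint would pass 70% of its speed; a pose out of reach is approached as far as the arm can. A call is refused whole if a number of a shift passes 0.0625 or a number of a turn 10.7, either way. A call with a gripper value outside its range is refused whole. The fingers move at their own pace and stop on an object; FORCE is the grip in N (left out, the last holds). Time passes only in rows, so rows that do not move let the fingers close. It gives the time, the measured TCP pose, the force and the opening at its end, in the units of the state.
- state(): the state, without advancing time (a new reading comes with each control period).
- capture(name): name is "scene" or "top"; returns the picture (420x560x3 uint8, blue, green, red); there is no depth.
- get_calibration(name): a dict with "mtx" (3x3 intrinsics, pixels), "world_to_cam" (4x4, takes a point from world to camera coordinates). Camera axes: x right, y up, looking along -z (the intrinsics and any distortion apply to the point x, -y, -z); pixel columns grow to the right and rows downward; lengths in m; the calibration is good to about 2 mm. A picture is of the moment at which its call begins. get_calibration takes no time and is no camera call.
- finish_job(): hands the job in, once; it reports no verdict.
The state is a dict: "time": time; "joints": joint angles; "joint_velocities": joint speeds; "joint_torque": joint torques, N m; "eef_pos": TCP position; "orientation": TCP orientation; "force": force on the tool from outside, world axes, zero at the start; "wrist_torque": the same for the moment, N m; "grip_width": opening from 0.0 (shut) to 1.0 (fully open).
Only numpy, scipy, OpenCV 4.12 (cv2) and the standard library are available. Lean on these libraries where they do the work, as an engineer would, in place of code of your own. Each camera call takes 0.05 s, during which the arm holds its last target.

### The job

Check the pinned aluminium frame for squareness with the slide rule: with the rule's fixed fork behind a near pin and its tongue pointing to the opposite far pin, press gently until the fork is home on the near pin and keep it pressed there for a moment, so that the far pin pushes the tongue in to length - first from the near-left to the far-right pin, then, without pulling the tongue out again, from the near-right to the far-left pin. Then leave the rule lying on the pins of the shorter diagonal, the one it now fits with both ends against their pins (either one if they are equal), and let go. Do not force the frame out of its shape or disturb the things around it.

Things in the scene. Friction and masses are not known exactly. Their poses are not given: they have to be found in the camera images.
- frame: rectangular frame of 20 mm wide aluminium bars screwed to the bench. Origin: its centre, on the bench; x away from the robot, y left. Corner pins: near at (-110, +-80) mm, far at (110, +-80) mm plus the far bar's sideways skew, up to 14 mm either way. Near and far bars 10 mm high, side bars on them up to 20 mm. Stiff joints: the far bar shifts only at about 40 N.
- pin_near_left (a point): upright steel pin, 14 mm diameter, at the near left corner of the frame; origin on its axis at bench height, z up; flat top 38 mm above the bench, free pin above the side bar (20 mm) and its thin washer (21.5 mm).
- pin_near_right (a point): upright steel pin, 14 mm diameter, at the near right corner of the frame; origin on its axis at bench height, z up; flat top 38 mm above the bench, free pin above the side bar (20 mm) and its thin washer (21.5 mm).
- pin_far_left (a point): upright steel pin, 14 mm diameter, at the far left corner of the frame; origin on its axis at bench height, z up; flat top 38 mm above the bench, free pin above the side bar (20 mm) and its thin washer (21.5 mm). It moves with the far bar: sideways (frame y) by up to 14 mm either way from where a square frame would have it.
- pin_far_right (a point): upright steel pin, 14 mm diameter, at the far right corner of the frame; origin on its axis at bench height, z up; flat top 38 mm above the bench, free pin above the side bar (20 mm) and its thin washer (21.5 mm). It moves with the far bar: sideways (frame y) by up to 14 mm either way from where a square frame would have it.
- slide_rule: loose telescopic slide rule, 0.31 kg, standing on two jaws that hang 16 mm below its beam. Origin: bench level under the grip; x toward the tongue. Grip: black block, 30 mm along x, 18 across, 26 to 62 mm above the origin. Beam 22 mm wide, 16 to 26 mm up, x -150 to +105 mm; a steel tongue slides out at +x. In use the beam lies over the near pin, the tongue's nose over the far one; origin then 22 mm up.
- fork_seat (a point): on the rule at x = -125 mm, y = z = 0: where the axis of a pin lies when home in the fixed fork. Fork and tongue jaw are 90 degree Vs from 0 to 16 mm above the rule's origin, both open toward the rule's +x, 36 mm wide over all, mouth 31 mm; the tips reach 6 mm past the seat point. In use each V stands on the robot's side of its pin.
- tongue_seat (a point): on the tongue's jaw, at rule x = +125 mm plus the joint value, y = 0, z = 0: where the axis of a pin lies when it is home in the tongue's V. The nose reaches 15 mm farther.
- tongue (a joint): extension of the tongue (m, 0 to 0.05): the two seat points are 0.250 + value apart. It starts longer than either diagonal (these are about 0.263 to 0.281), moves at about 3 N along the rule and stays where it is left (no spring).
- ampoule_strip: strip of three small white ampoules with green caps, 12x40x10 mm, lying on the bench inside the frame; leave it. Origin at its underside.
- bottle_red_2: small brown bottle with a red cap, 43x43x84 mm, standing beyond the frame; leave it. Origin at its underside.
- forceps: steel forceps, 14x126x8 mm, lying left of the frame; leave them. Origin at the underside.
- bottle_clear_2: clear bottle with a blue cap standing on the left, 56x56x102 mm; leave it. Origin at its underside.

How it is judged:
On the way, in this order (a step that is already met when the one before it is completed fails the run):
1. the rule is pressed home between the near-left and far-right pins: both seat points within 3 mm of their pins, fork pressing on the near-left pin with over 1 N (horizontal distance between fork_seat and pin_near_left below 0.003 m and horizontal distance between tongue_seat and pin_far_right below 0.003 m and contact force between slide_rule and post_near_left above 1 N), for 0.2 s.
2. the rule is tried across the other diagonal: fork seat within 3 mm of the near-right pin and pressing on it with over 1 N, tongue seat within 25 mm of the far-left pin (horizontal distance between fork_seat and pin_near_right below 0.003 m and horizontal distance between tongue_seat and pin_far_left below 0.025 m and contact force between slide_rule and post_near_right above 1 N), for 0.2 s.
At the end, for the whole second after the job is handed in: The rule lies released, level and at rest on the pin tops of the shorter diagonal (either, if they are equal within about 4 mm): both seat points within 4 mm of their pins' axes and 17 to 28 mm above the bench, tilt under 0.12 rad (((horizontal distance between fork_seat and pin_near_left below 0.004 m and horizontal distance between tongue_seat and pin_far_right below 0.004 m) or (horizontal distance between fork_seat and pin_near_right below 0.004 m and horizontal distance between tongue_seat and pin_far_left below 0.004 m)) and height (world z) of fork_seat between 0.017 and 0.028 m and height (world z) of tongue_seat between 0.017 and 0.028 m and angle between slide_rule's own z axis and vertical below 0.12 rad and linear speed of slide_rule below 0.01 m/s and contact force between the fingers and slide_rule below 0.05 N); the robot touches nothing.
It fails at once if the rule is pressed against a pin with more than 30 N (contact force between slide_rule and post_near_left above 30 N or contact force between slide_rule and post_near_right above 30 N or contact force between slide_rule and post_far_left above 30 N or contact force between slide_rule and post_far_right above 30 N).
It fails at once if the frame is forced out of its shape: a far pin moves by more than 2 mm (distance of any of pin_far_left, pin_far_right from where it was at the start of the episode above 0.002 m).
It fails at once if a thing around the work is moved by more than 15 mm (distance of any of ampoule_strip, bottle_red_2, forceps, bottle_clear_2 from where it was at the start of the episode above 0.015 m).
It also fails if it takes over 72 s, if anything falls off the work surface, if the arm or the gripper's body presses on something with over 40 N, if the wrist force passes 120 N, or if a joint passes its speed limit or range.

## Working session

There is one attempt and no reset: what is moved stays moved. The work goes in short steps, Python scripts to look and compute and a shell command to move; the robot and the scene stay as the last step left them, time stands still between calls to the robot, and variables do not carry over. Pictures are saved under pics/ and viewed, and the job is handed in when it is done.

```bash
ls; mkdir -p pics; cat > h.py <<'E'
import numpy as np,cv2
from rig import state,capture,get_calibration,finish_job,tips_ahead
def P(cal):
    return np.array(cal["mtx"]),np.array(cal["world_to_cam"])
def proj(n,p):
    K,T=P(get_calibration(n));q=T[:3,:3]@np.array(p)+T[:3,3]
    v=K@np.array([q[0],-q[1],-q[2]]);return v[:2]/v[2]
def ray(n,u,v):
    K,T=P(get_calibration(n));d=np.linalg.inv(K)@[u,v,1];d=np.array([d[0],-d[1],-d[2]])
    R=T[:3,:3];return -R.T@T[:3,3],R.T@d
def onz(n,u,v,z):
    o,d=ray(n,u,v);return o+d*(z-o[2])/d[2]
E
python3 - <<'E'
from h import *
print({k:np.round(v,3) if not isinstance(v,dict) else v for k,v in state().items()}, tips_ahead)
for n in("scene","top"):
    c=get_calibration(n);print(c.keys(),np.round(c["mtx"],1).tolist(),ray(n,280,210))
    cv2.imwrite(f"pics/{n}0.png",capture(n))
E
```

```text
pics
{'time': np.float64(0.0), 'joints': array([-1.407,  0.313,  1.498,  0.   ,  1.331, -0.223]), 'joint_velocities': array([-0.002, -0.001,  0.001,  0.   ,  0.001, -0.   ]), 'joint_torque': array([ 2.0000e-03, -4.1227e+01, -2.5974e+01, -0.0000e+00,  4.0000e-03,
       -0.0000e+00]), 'eef_pos': array([ 0.198, -0.486,  0.256]), 'orientation': array([-0.001,  0.981,  0.192,  0.   ]), 'force': array([ 0.16 , -0.974, -0.226]), 'wrist_torque': array([ 0.006,  0.031, -0.001]), 'grip_width': np.float64(1.001)} 0.025
dict_keys(['mtx', 'world_to_cam']) [[513.6, 0.0, 279.0], [0.0, 513.6, 216.9], [0.0, 0.0, 1.0]] (array([-0.11834075, -0.84979068,  1.26664147]), array([ 0.42958582,  0.53607551, -0.72681864]))
dict_keys(['mtx', 'world_to_cam']) [[397.0, 0.0, 275.0], [0.0, 397.0, 213.0], [0.0, 0.0, 1.0]] (array([0.4193828 , 0.02548312, 1.07328441]), array([ 0.13613599, -0.0266272 , -0.99044121]))
```

View pics/scene0.png

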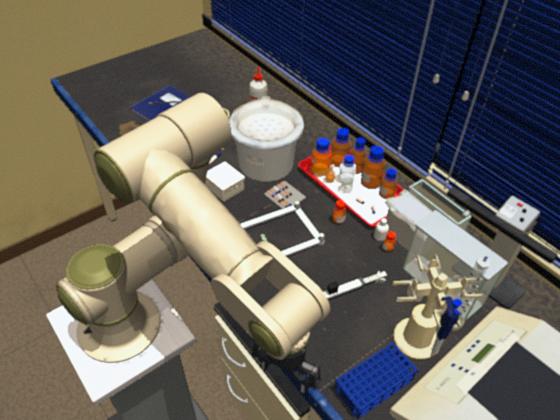

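View pics/top0.png

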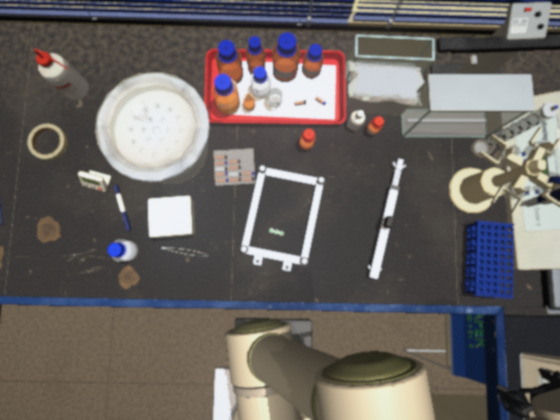

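The top view shows the frame with corners near (262,172), (320,180), (247,251) and (304,261). The rule lies at about (375,273) to (400,162), with its grip near (388,222). I'll zoom in on both.

```bash
python3 - <<'E'
from h import *
im=cv2.imread("pics/top0.png")
cv2.imwrite("pics/tz.png",cv2.resize(im[150:290,225:425],None,fx=4,fy=4,interpolation=cv2.INTER_CUBIC))
im=cv2.imread("pics/scene0.png")
cv2.imwrite("pics/sz.png",cv2.resize(im[190:310,230:400],None,fx=4,fy=4,interpolation=cv2.INTER_CUBIC))
E
```

```text
(no output)
```

View pics/tz.png

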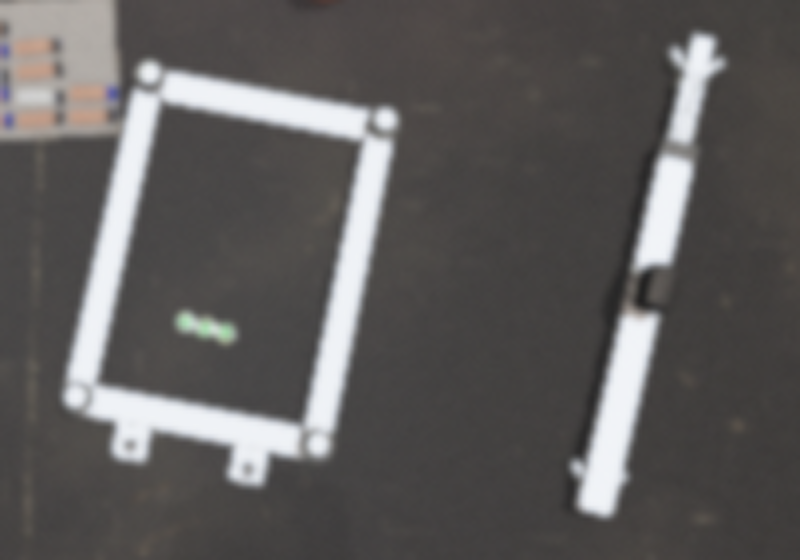

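View pics/sz.png

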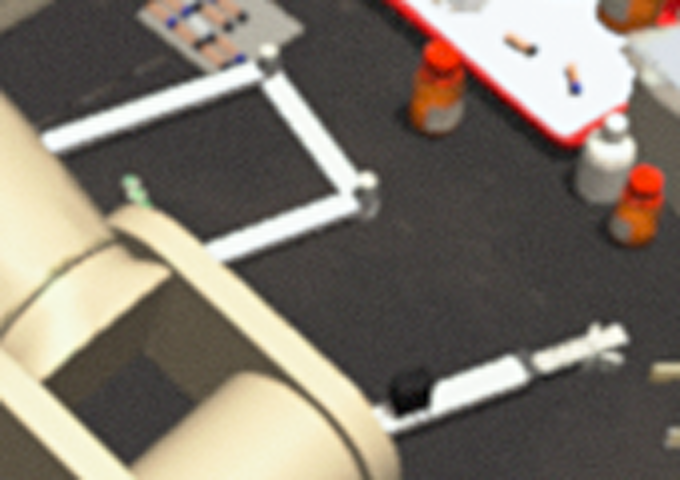

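```bash
python3 - <<'E'
from h import *
def f(u,v): return (u+.5)/4-.5+225,(v+.5)/4-.5+150
Z={k:onz("top",*f(*p),.038)[:2] for k,p in dict(FL=(149,73),FR=(385,121),NL=(76,397),NR=(317,443)).items()}
for k in Z: print(k,Z[k].round(4))
d=lambda a,b:np.linalg.norm(Z[a]-Z[b])
print("N",d("NL","NR"),"F",d("FL","FR"),"L",d("NL","FL"),"R",d("NR","FR"),"NL-FR",d("NL","FR"),"NR-FL",d("NR","FL"))
y=Z["NL"]-Z["NR"];y/=np.linalg.norm(y);x=np.array([y[1],-y[0]]);print("xdir",x,np.degrees(np.arctan2(x[1],x[0])))
for k in Z: print(k,((Z[k]-(Z["NL"]+Z["NR"])/2)@x).round(4),((Z[k]-(Z["NL"]+Z["NR"])/2)@y).round(4))
for k,p,z in[("grip",(656,288),.062),("butt",(597,512),.026),("butt2",(597,500),.026),("nose",(705,38),.026),("beamend",(682,148),.026),("mid",(660,230),.026)]: print(k,onz("top",*f(*p),z).round(4))
# white mask of rule
im=cv2.imread("pics/top0.png");m=(im.min(2)>150).astype(np.uint8);m[:,:345]=0;m[:155]=0;m[285:]=0;m[:,420:]=0
n,l,s,c=cv2.connectedComponentsWithStats(m);print(s,c)
for i in range(1,n):
  if s[i,4]>60:
    ys,xs=np.where(l==i);w=np.array([onz("top",a,b,.026)[:2] for a,b in zip(xs,ys)])
    v=cv2.fitLine(w.astype(np.float32),cv2.DIST_L2,0,.01,.01).ravel();print(v,np.degrees(np.arctan2(v[1],v[0])),w.min(0),w.max(0))
E
```

```text
FL [0.674  0.0481]
FR [ 0.6451 -0.1097]
NL [0.4577 0.0902]
NR [ 0.4313 -0.0667]
N 0.15912305686178735 F 0.16045902554356992 L 0.22031575143629453 R 0.21812903145550566 NL-FR 0.2740165375671191 NR-FL 0.26850473645975476
xdir [ 0.98606393 -0.16636684] -9.576646290583945
FL 0.2202 0.074
FR 0.218 -0.0864
NL 0.0 0.0796
NR 0.0 -0.0796
grip [ 0.5345 -0.2819  0.062 ]
butt [ 0.3903 -0.2516  0.026 ]
butt2 [ 0.3981 -0.2517  0.026 ]
nose [ 0.7105 -0.3292  0.026 ]
beamend [ 0.6339 -0.3121  0.026 ]
mid [ 0.5777 -0.2962  0.026 ]
[[     0      0    560    420 234280]
 [   392    159     14     27    186]
 [   384    188     14     29    253]
 [   368    228     21     51    481]] [[279.08243982 209.44836947]
 [397.56451613 171.19892473]
 [390.68379447 202.2055336 ]
 [378.74428274 253.2952183 ]]
[ 0.97124463 -0.23808363  0.676695   -0.31951597] -13.773462 [ 0.63824412 -0.34015523] [ 0.71091168 -0.30371128]
[ 0.96530956 -0.26110804  0.59114873 -0.2992915 ] -15.135819 [ 0.55338979 -0.31695799] [ 0.63000894 -0.2806949 ]
[ 0.96859306 -0.2486514   0.45411834 -0.26530784] -14.397722 [ 0.38932806 -0.29085187] [ 0.52139431 -0.23645681]
```

```bash
cat >> h.py <<'E'
def tri(a,b):
    o1,d1=ray("scene",*a);o2,d2=ray("top",*b)
    s=np.linalg.lstsq(np.c_[d1,-d2],o2-o1,rcond=None)[0]
    p,q=o1+s[0]*d1,o2+s[1]*d2;return (p+q)/2,np.linalg.norm(p-q)
def tgt(x,y,z,h):
    s=state();q=s["orientation"];from scipy.spatial.transform import Rotation as Ro
    R=Ro.from_quat(np.r_[q[1:],q[0]]).as_matrix();H=np.degrees(np.arctan2(R[1,0],R[0,0]))
    t=np.radians(h);d=np.array([x,y,z])-s["eef_pos"]
    Rt=np.array([[np.cos(t),np.sin(t),0],[np.sin(t),-np.cos(t),0],[0,0,-1]])
    print("t",round(float(s["time"]),2),"pos",np.round(s["eef_pos"],4),"head",H.round(2),"zdir",R[:,2].round(3),"F",np.round(s["force"],2),"M",np.round(s["wrist_torque"],2),"w",round(float(s["grip_width"]),3))
    print("turn z",round(H-h,2),"then shift mm at target heading",(Rt.T@d*1000).round(1),"at current",(R.T@d*1000).round(1))
E
python3 -m crank '[[0,0,9.1,0,0,0,0.085],[0,0,9.1,0,0,0,0.085],[0,0,9.1,0,0,0,0.085],[0,0,9.0,0,0,0,0.085],[0,0,0,0.0396,-0.0395,0,0.085],[0,0,0,0.0396,-0.0395,0,0.085],[0,0,0,0.0396,-0.0395,0,0.085],[0,0,0,0.0396,-0.0395,0,0.085],[0,0,0,0.0396,-0.0395,0,0.085],[0,0,0,0.0396,-0.0395,0,0.085],[0,0,0,0.0396,-0.0395,0,0.085]]' 30
python3 - <<'E'
from h import *
tgt(.535,-.286,.16,-14.2)
for n in("scene","top"): cv2.imwrite(f"pics/{n}1.png",capture(n))
# bottle_red_2 cap
for b,a,k in[((307,139),None,"red")]: print(onz("top",*b,.084))
im=cv2.imread("pics/scene1.png")
cv2.imwrite("pics/sz1.png",cv2.resize(im[180:320,220:400],None,fx=4,fy=4,interpolation=cv2.INTER_CUBIC))
E
```

```text
time: 1.48
eef_pos: [0.5358, -0.2846, 0.256]
orientation: [-0.0, 0.992, -0.123, -0.0]
force: [-0.6, -1.0, 0.3]
grip_width: 0.994
t 1.48 pos [ 0.5358 -0.2846  0.256 ] head -14.14 zdir [-0.001  0.    -1.   ] F [-0.63 -1.04  0.27] M [-0.03  0.04  0.01] w 0.994
turn z 0.06 then shift mm at target heading [-0.4  1.6 96. ] at current [-0.3  1.6 96. ]
[ 0.74165781 -0.06732329  0.084     ]
```

View pics/sz1.png

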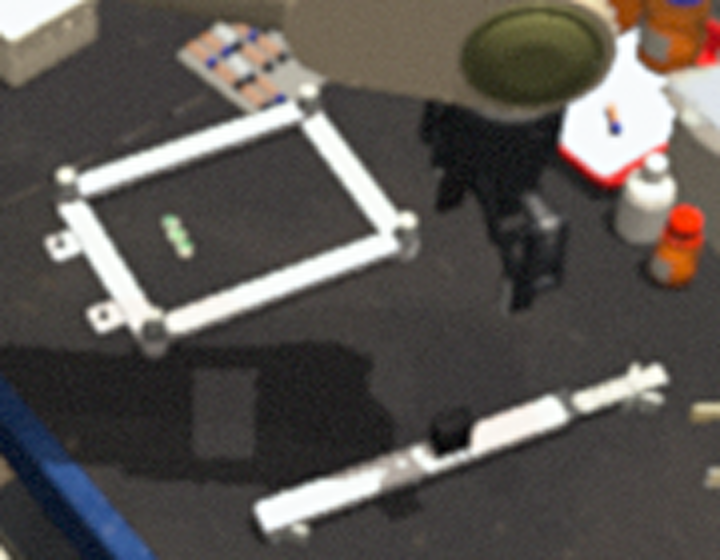

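View pics/top1.png

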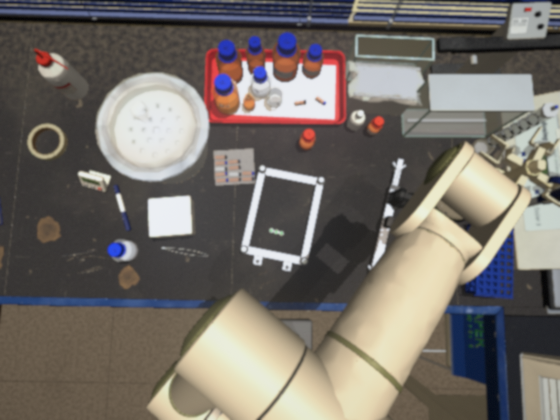

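```bash
python3 - <<'E'
from h import *
f=lambda u,v:((u+.5)/4-.5+220,(v+.5)/4-.5+180)
g=lambda u,v:((u+.5)/4-.5+225,(v+.5)/4-.5+150)
for k,a,b,z in[("FL",(307,91),(149,73),.038),("FR",(406,218),(385,121),.038),("NL",(66,174),(76,397),.038),("NR",(153,324),(317,443),.038),("grip",(452,414),(656,288),.062)]:
    print(k,onz("scene",*f(*a),z).round(4),onz("top",*g(*b),z).round(4),tri(f(*a),g(*b)))
    
for k,a in [("butt",(262,512)),("nose",(655,373))]: print(k,onz("scene",*f(*a),.026).round(4))
E
```

```text
FL [0.6731 0.0515 0.038 ] [0.674  0.0481 0.038 ] (array([0.67205442, 0.04858287, 0.04148104]), np.float64(0.002373501218273766))
FR [ 0.6482 -0.1042  0.038 ] [ 0.6451 -0.1097  0.038 ] (array([ 0.64344722, -0.10875277,  0.04556909]), np.float64(8.041401396000671e-07))
NL [0.4595 0.0945 0.038 ] [0.4577 0.0902 0.038 ] (array([0.45719846, 0.09005771, 0.04354617]), np.float64(0.0007636109124877639))
NR [ 0.4264 -0.07    0.038 ] [ 0.4313 -0.0667  0.038 ] (array([ 0.43025089, -0.06661037,  0.03173   ]), np.float64(0.0025115672274158354))
grip [ 0.539  -0.2785  0.062 ] [ 0.5345 -0.2819  0.062 ] (array([ 0.53479845, -0.28078821,  0.06771877]), np.float64(0.002270998714013917))
butt [ 0.3951 -0.2438  0.026 ]
nose [ 0.7054 -0.3248  0.026 ]
```

```bash

python3 -m crank '[[0,0,0,-0.001,0,0.05,0.085],[0,0,0,0,0,0.05,0.085],[0,0,0,0,0,0.05,0.085],[0,0,0,0,0,0.03,0.06],[0,0,0,0,0,0.02,0.04],[0,0,0,0,0,0,0.03],[0,0,0,0,0,0,0.03]]' 30
python3 - <<'E'
from h import *
tgt(.535,-.286,.056,-14.2)
for n in("scene","top"): cv2.imwrite(f"pics/{n}2.png",capture(n))
im=cv2.imread("pics/scene2.png")
a=cv2.resize(im[230:320,270:400],None,fx=4,fy=4,interpolation=cv2.INTER_CUBIC)
im=cv2.imread("pics/top2.png")
b=cv2.resize(im[150:290,360:420],None,fx=4,fy=4,interpolation=cv2.INTER_CUBIC)
b=cv2.copyMakeBorder(b,0,0,0,0,0);h=max(a.shape[0],b.shape[0])
p=lambda i:np.vstack([i,np.zeros((h-i.shape[0],i.shape[1],3),np.uint8)])
cv2.imwrite("pics/z2.png",np.hstack([p(a),p(b)]))
E
```

```text
time: 2.45
eef_pos: [0.5336, -0.286, 0.0573]
orientation: [0.0, 0.992, -0.123, 0.001]
force: [-0.2, -0.1, -0.1]
grip_width: 0.354
t 2.45 pos [ 0.5336 -0.286   0.0573] head -14.15 zdir [ 0.001 -0.001 -1.   ] F [-0.22 -0.06 -0.08] M [-0.01  0.01  0.02] w 0.354
turn z 0.05 then shift mm at target heading [ 1.4 -0.4  1.3] at current [ 1.4 -0.4  1.3]
```

View pics/z2.png

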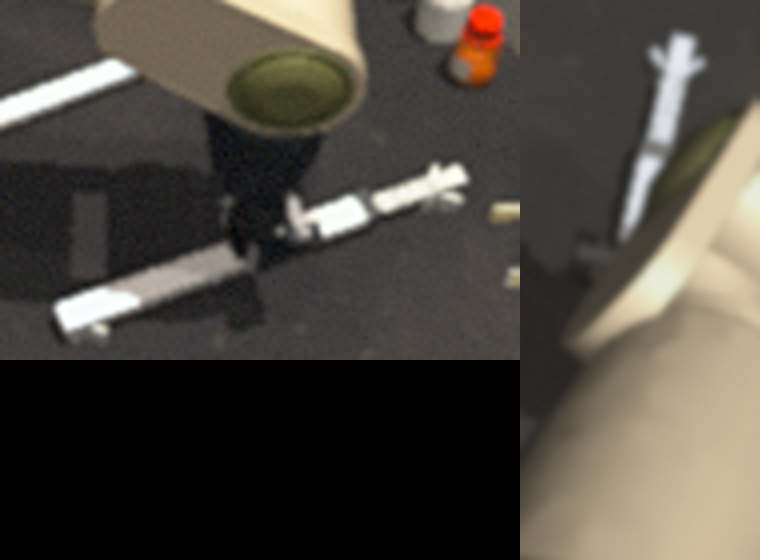

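Fingers straddle the grip. I'll close on it.

```bash

python3 -m crank '[[0,0,0,0,0,0.001,0.02],[0,0,0,0,0,0,0.01],[0,0,0,0,0,0,0.01],[0,0,0,0,0,0,0.01],[0,0,0,0,0,0,0.01]]' 50
python3 - <<'E'
from h import *
tgt(.535,-.286,.056,-14.2)
E
```

```text
time: 3.18
eef_pos: [0.5337, -0.2856, 0.0559]
orientation: [0.0, 0.992, -0.123, 0.0]
force: [-0.5, 2.1, 6.1]
grip_width: 0.203
t 3.17 pos [ 0.5337 -0.2856  0.0559] head -14.13 zdir [ 0.001 -0.    -1.   ] F [-0.47  2.12  6.12] M [0.35 0.03 0.04] w 0.203
turn z 0.07 then shift mm at target heading [ 1.4  0.1 -0.1] at current [ 1.4  0.1 -0.1]
```

```bash

python3 -m crank '[[0,0,0,0,0,-0.02,0.01],[0,0,0,0,0,-0.035,0.01],[0,0,0,0,0,-0.035,0.01],[0,0,0,0,0,0,0.01]]' 50
python3 - <<'E'
from h import *
tgt(.535,-.0,.146,-46.8)
for n in("scene","top"): cv2.imwrite(f"pics/{n}3.png",capture(n))
im=cv2.imread("pics/scene3.png")
a=cv2.resize(im[200:320,270:400],None,fx=4,fy=4,interpolation=cv2.INTER_CUBIC)
im=cv2.imread("pics/top3.png")
b=cv2.resize(im[150:290,360:420],None,fx=4,fy=4,interpolation=cv2.INTER_CUBIC)
h=max(a.shape[0],b.shape[0])
p=lambda i:np.vstack([i,np.zeros((h-i.shape[0],i.shape[1],3),np.uint8)])
cv2.imwrite("pics/z3.png",np.hstack([p(a),p(b)]))
E
```

```text
time: 3.68
eef_pos: [0.534, -0.2862, 0.1471]
orientation: [0.001, 0.992, -0.123, 0.002]
force: [-0.2, -0.3, -2.8]
grip_width: 0.202
t 3.67 pos [ 0.534  -0.2862  0.1471] head -14.14 zdir [ 0.003 -0.003 -1.   ] F [-0.17 -0.27 -2.81] M [0.05 0.06 0.01] w 0.202
turn z 32.66 then shift mm at target heading [-207.9 -196.6    1.1] at current [ -69.  -277.8    0.3]
```

View pics/z3.png

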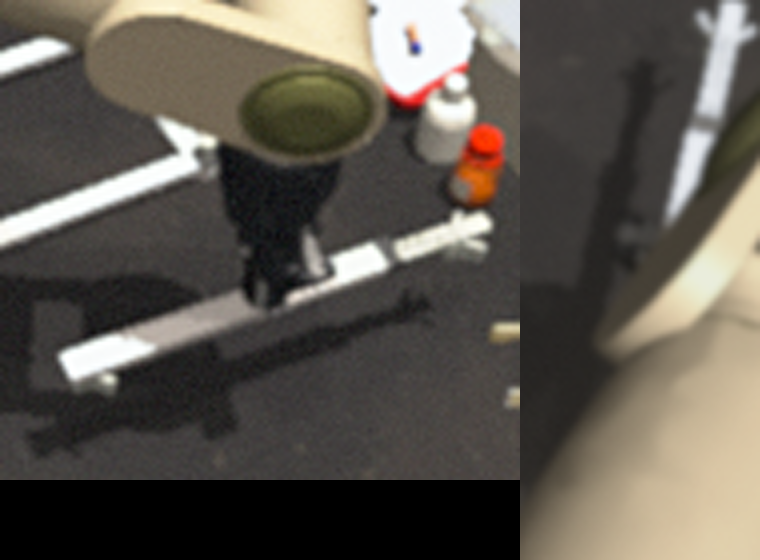

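```bash
python3 - <<'E'
from h import *
t=np.array([.534,-.2862]);h=np.radians(-14.14);ex=np.array([np.cos(h),np.sin(h)]);ey=np.array([-ex[1],ex[0]])
f=lambda n,u,v,o:(n,(u+.5)/4-.5+o[0],(v+.5)/4-.5+o[1])
for k,a in dict(butt=f("scene",64,364,(270,200)),nose=f("scene",491,222,(270,200)),collar_s=f("scene",388,256,(270,200)),collar_t=f("top",185,124,(360,150)),nose_t=f("top",215,2,(360,150)),tj=f("top",205,25,(360,150))).items():
    p=onz(*a,.117)[:2];d=p-t;print(k,p.round(4),(d@ex).round(4),(d@ey).round(4))
E
```

```text
butt [ 0.3914 -0.247 ] -0.1478 0.0032
nose [ 0.7108 -0.3343] 0.1832 -0.0034
collar_s [ 0.6302 -0.3121] 0.0997 -0.0016
collar_t [ 0.631  -0.3097] 0.0998 0.0009
nose_t [ 0.709  -0.3302] 0.1805 0.0001
tj [ 0.6941 -0.3236] 0.1644 0.0028
```

```bash

python3 -m crank '[[0,0,8.2,0,0,0,0.01],[0,0,8.2,0,0,0,0.01],[0,0,8.2,0,0,0,0.01],[0,0,8.1,0,0,0,0.01],[0,0,0,-0.032,-0.029,0,0.01],[0,0,0,-0.032,-0.029,0,0.01],[0,0,0,-0.032,-0.029,0,0.01],[0,0,0,-0.032,-0.029,0,0.01],[0,0,0,-0.032,-0.029,0,0.01],[0,0,0,-0.032,-0.029,0,0.01],[0,0,0,-0.033,-0.028,0,0.01],[0,0,0,0,0,0,0.01]]' 50
python3 - <<'E'
from h import *
tgt(.5269,.0166,.100,-46.8)
for n in("scene","top"): cv2.imwrite(f"pics/{n}4.png",capture(n))
im=cv2.imread("pics/scene4.png")
a=cv2.resize(im[170:290,210:350],None,fx=4,fy=4,interpolation=cv2.INTER_CUBIC)
im=cv2.imread("pics/top4.png")
b=cv2.resize(im[150:290,235:335],None,fx=4,fy=4,interpolation=cv2.INTER_CUBIC)[:,:240+160]
h=max(a.shape[0],b.shape[0])
p=lambda i:np.vstack([i,np.zeros((h-i.shape[0],i.shape[1],3),np.uint8)])
cv2.imwrite("pics/z4.png",a);cv2.imwrite("pics/z4t.png",b)
E
```

```text
time: 5.28
eef_pos: [0.5256, 0.0193, 0.1434]
orientation: [0.0, 0.918, -0.396, -0.002]
force: [0.8, -0.5, -3.8]
grip_width: 0.2
t 5.28 pos [0.5256 0.0193 0.1434] head -46.64 zdir [-0.004  0.001 -1.   ] F [ 0.83 -0.46 -3.79] M [-0.03  0.02 -0.02] w 0.2
turn z 0.16 then shift mm at target heading [ 2.8  0.9 43.4] at current [ 3.   0.8 43.4]
```

View pics/z4.png

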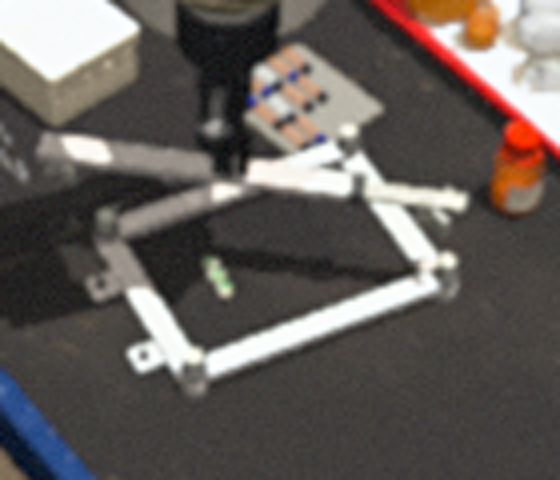

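View pics/z4t.png

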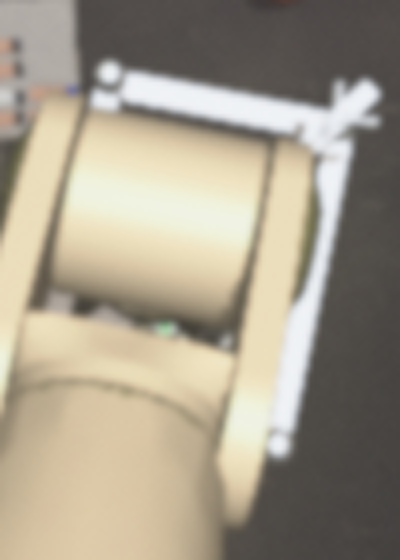

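```bash

python3 -m crank '[[0,0,0.2,0.001,0.001,0.02,0.01],[0,0,0,0.001,0,0.021,0.01],[0,0,0,0,0,0,0.01]]' 50
python3 - <<'E'
from h import *
tgt(.5269,.0166,.078,-46.8)
for n in("scene","top"): cv2.imwrite(f"pics/{n}5.png",capture(n))
im=cv2.imread("pics/scene5.png")
cv2.imwrite("pics/z5.png",cv2.resize(im[200:280,210:340],None,fx=6,fy=6,interpolation=cv2.INTER_CUBIC))
im=cv2.imread("pics/top5.png")
cv2.imwrite("pics/z5t.png",cv2.resize(im[160:200,290:340],None,fx=12,fy=12,interpolation=cv2.INTER_CUBIC))
E
```

```text
time: 5.75
eef_pos: [0.5265, 0.0137, 0.1025]
orientation: [0.001, 0.917, -0.4, -0.002]
force: [0.2, 0.3, -3.1]
grip_width: 0.202
t 5.75 pos [0.5265 0.0137 0.1025] head -47.12 zdir [-0.004  0.001 -1.   ] F [ 0.17  0.33 -3.11] M [ 0.   -0.03 -0.01] w 0.202
turn z -0.32 then shift mm at target heading [-1.8 -2.2 24.5] at current [-1.8 -2.3 24.5]
```

View pics/z5.png

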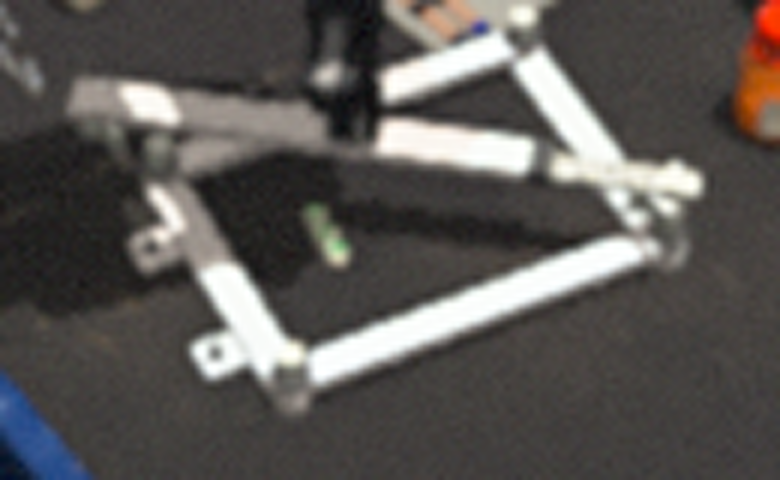

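View pics/z5t.png

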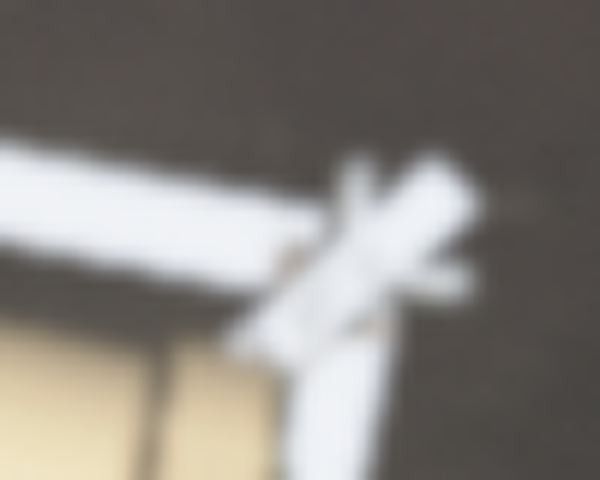

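```bash
python3 - <<'E'
from h import *
f=lambda u,v,o,k:((u+.5)/k-.5+o[0],(v+.5)/k-.5+o[1])
FR=np.array([.6451,-.1097]);FRt=onz("top",*f(377,244,(290,160),12),.038)[:2];print(FRt)
a=onz("top",*f(356,168,(290,160),12),.062)[:2];b=onz("top",*f(462,288,(290,160),12),.062)[:2]
n=onz("top",*f(463,174,(290,160),12),.072)[:2]
print("tips",a,b,np.linalg.norm(a-b),"mid",(a+b)/2,"nose",n)
s=state();print(s["eef_pos"])
t=s["eef_pos"][:2]
h=np.arctan2(*((n-t)[::-1]));print("heading est",np.degrees(h))
ex=np.array([np.cos(h),np.sin(h)]);ey=np.array([-ex[1],ex[0]])
for k,p in dict(FR=FR,mid=(a+b)/2,nose=n,NL=np.array([.4577,.0902])).items(): print(k,(p-t)@ex,(p-t)@ey)
hh=np.radians(-47.12);ex=np.array([np.cos(hh),np.sin(hh)]);ey=np.array([-ex[1],ex[0]])
for k,p in dict(FR=FR,mid=(a+b)/2,nose=n,NL=np.array([.4577,.0902])).items(): print(k,(p-t)@ex,(p-t)@ey)
E
```

```text
[ 0.64510236 -0.10996359]
tips [ 0.6565939  -0.10216423] [ 0.63059073 -0.12532283] 0.03482076511533982 mid [ 0.64359232 -0.11374353] nose [ 0.65348352 -0.12397334]
[0.52764323 0.01392872 0.10449796]
heading est -47.618491750478526
FR 0.17049457589351705 0.0034284644117989187
mid 0.1724651468880361 -0.00041081703528631294
nose 0.18668893546599674 -3.617537242753544e-18
NL -0.10348574009370956 -0.00025344426977642496
FR 0.17051795145805745 0.0019449955991662066
mid 0.17245504530652656 -0.001911284927013894
nose 0.18668186974425244 -0.0016242334244393492
NL -0.10348402842938942 0.0006469132600373847
```

```bash

python3 -m crank '[[0,0,-1.0,-0.004,-0.002,0,0.01],[0,0,0,0,0,0.01,0.01],[0,0,0,0,0,0.006,0.01],[0,0,0,0,0,0,0.01]]' 50
python3 - <<'E'
from h import *
tgt(.5269,.0166,.078,-46.8)
cv2.imwrite(f"pics/top6.png",capture("top"));cv2.imwrite(f"pics/scene6.png",capture("scene"))
im=cv2.imread("pics/scene6.png")
cv2.imwrite("pics/z6.png",cv2.resize(im[200:280,210:340],None,fx=6,fy=6,interpolation=cv2.INTER_CUBIC))
im=cv2.imread("pics/top6.png")
cv2.imwrite("pics/z6t.png",cv2.resize(im[160:200,290:340],None,fx=12,fy=12,interpolation=cv2.INTER_CUBIC))
tgt(.5269,.0166,.078,-46.8)
E
```

```text
time: 6.35
eef_pos: [0.5259, 0.0189, 0.0876]
orientation: [0.0, 0.92, -0.391, -0.001]
force: [0.5, -0.7, -3.0]
grip_width: 0.203
t 6.35 pos [0.5259 0.0189 0.0876] head -46.04 zdir [-0.001  0.    -1.   ] F [ 0.5  -0.74 -2.96] M [-0.01  0.02  0.05] w 0.203
turn z 0.76 then shift mm at target heading [2.4 0.9 9.6] at current [2.4 0.9 9.6]
t 6.45 pos [0.5263 0.0189 0.0883] head -46.04 zdir [-0.  0. -1.] F [ 0.01 -0.22 -2.41] M [-0.03  0.    0.01] w 0.205
turn z 0.76 then shift mm at target heading [ 2.1  1.1 10.3] at current [ 2.1  1.1 10.3]
```

View pics/z6.png

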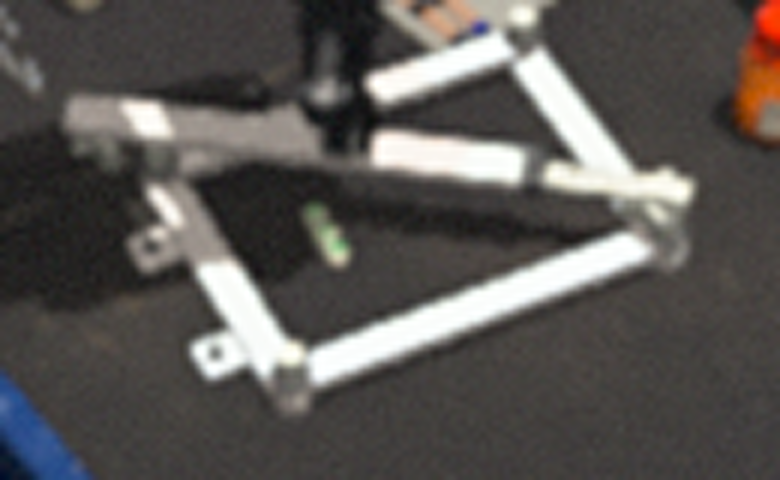

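View pics/z6t.png

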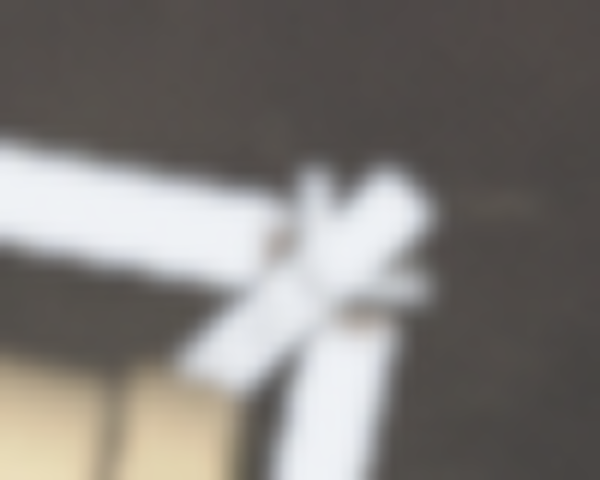

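```bash
cat > m.py <<'E'
from h import *
f=lambda u,v,o,k:((u+.5)/k-.5+o[0],(v+.5)/k-.5+o[1])
def m(A,B,N,far,near,o,k,zr):
    a,b,n=[onz("top",*f(*p,o,k),z)[:2] for p,z in((A,zr+.016),(B,zr+.016),(N,zr+.026))]
    t=state()["eef_pos"][:2];d=(far-near)/np.linalg.norm(far-near);e=np.array([-d[1],d[0]])
    print("dist",np.linalg.norm(far-near),"tipspan",np.linalg.norm(a-b),"diag heading",np.degrees(np.arctan2(d[1],d[0])))
    print("pin->seat(from tips) along,lat",((a+b)/2-far)@d-.006,((a+b)/2-far)@e,"from nose",(n-far)@d-.015,(n-far)@e)
    print("near pin -> fork seat by TCP",(t-near)@d-.125,(t-near)@e)
FL,FR,NL,NR=map(np.array,([.674,.0481],[.6451,-.1097],[.4577,.0902],[.4313,-.0667]))
E
python3 - <<'E'
from m import *
m((315,175),(425,292),(418,185),FR,NL,(290,160),12,.032)
E
```

```text
dist 0.27400505469790154 tipspan 0.03538988959520827 diag heading -46.848563701936754
pin->seat(from tips) along,lat -0.007801211994361161 0.0019039963524110893 from nose -0.004096720484851189 0.002074472498755078
near pin -> fork seat by TCP -0.026062872007189167 0.0012358537066790465
```

```bash

python3 -m crank '[[0,0,0.5,0,0.001,0.004,0.01],[0,0,0,0,0,0.003,0.01],[0,0,0,0,0,0.0015,0.01],[0,0,0,0,0,0,0.01]]' 50
python3 - <<'E'
from h import *
tgt(.5269,.0166,.078,-46.8)
E
python3 -m crank '[[0,0,0,0,0,0.001,0.01],[0,0,0,0,0,0,0.01]]' 50
python3 - <<'E'
from h import *
tgt(.5269,.0166,.078,-46.8)
E
```

```text
time: 6.95
eef_pos: [0.5255, 0.0182, 0.0797]
orientation: [0.0, 0.919, -0.395, -0.0]
force: [-0.1, -0.0, -3.3]
grip_width: 0.2
t 6.95 pos [0.5255 0.0182 0.0797] head -46.54 zdir [-0.  0. -1.] F [-0.14 -0.   -3.31] M [ 0.06 -0.01  0.01] w 0.2
turn z 0.26 then shift mm at target heading [2.1 0.  1.7] at current [2.1 0.1 1.7]
time: 7.2
eef_pos: [0.5255, 0.0182, 0.0788]
orientation: [-0.0, 0.919, -0.395, -0.0]
force: [0.9, -1.2, -3.9]
grip_width: 0.203
t 7.2 pos [0.5255 0.0182 0.0788] head -46.54 zdir [-0.  0. -1.] F [ 0.93 -1.23 -3.89] M [ 0.01  0.07 -0.  ] w 0.203
turn z 0.26 then shift mm at target heading [2.1 0.1 0.8] at current [2.1 0.1 0.8]
```

```bash

python3 -m crank '[[0,0,0,0.002,0,0.0005,0.01],[0,0,0,0.002,0,0,0.01],[0,0,0,0.002,0,0,0.01],[0,0,0,0.002,0,0,0.01],[0,0,0,0.002,0,0,0.01],[0,0,0,0,0,0,0.01]]' 50
python3 - <<'E'
from h import *
tgt(.5433,-.0009,.078,-46.8)
E
python3 -m crank '[[0,0,0,0.002,0,0,0.01],[0,0,0,0.002,0,0,0.01],[0,0,0,0.002,0,0,0.01],[0,0,0,0,0,0,0.01]]' 50
python3 - <<'E'
from h import *
tgt(.5433,-.0009,.078,-46.8)
s=state();print(s["force"]@np.array([.6845,-.729,0]))
E
```

```text
time: 7.95
eef_pos: [0.5325, 0.0109, 0.0783]
orientation: [-0.0, 0.919, -0.395, 0.0]
force: [-1.2, 1.6, -3.1]
grip_width: 0.205
t 7.95 pos [0.5325 0.0109 0.0783] head -46.54 zdir [ 0. -0. -1.] F [-1.23  1.56 -3.08] M [0.37 0.18 0.14] w 0.205
turn z 0.26 then shift mm at target heading [16.   0.2  0.3] at current [16.   0.3  0.3]
time: 8.45
eef_pos: [0.5367, 0.0064, 0.0783]
orientation: [0.0, 0.919, -0.395, 0.0]
force: [-0.7, 2.1, -3.0]
grip_width: 0.201
t 8.45 pos [0.5367 0.0064 0.0783] head -46.54 zdir [ 0. -0. -1.] F [-0.69  2.08 -2.99] M [0.3  0.05 0.13] w 0.201
turn z 0.26 then shift mm at target heading [9.8 0.2 0.3] at current [9.8 0.2 0.3]
-1.9905382788481694
```

```bash
cat > s.py <<'E'
from h import *
import sys
h=np.radians(float(sys.argv[1]));s=state();e=np.array([np.cos(h),np.sin(h),0]);l=np.array([-e[1],e[0],0])
print("t",round(float(s["time"]),2),"pos",np.round(s["eef_pos"],4),"along",np.round(s["eef_pos"]@e,4),"F along %.2f lat %.2f z %.2f"%(s["force"]@e,s["force"]@l,s["force"][2]),"M",np.round(s["wrist_torque"],2))
E
for i in 1; do python3 -m crank '[[0,0,0,0.0015,0,0,0.01],[0,0,0,0.0015,0,0,0.01],[0,0,0,0,0,0,0.01]]' >/dev/null; python3 s.py -46.8
python3 -m crank '[[0,0,0,0.0015,0,0,0.01],[0,0,0,0.0015,0,0,0.01],[0,0,0,0,0,0,0.01]]' >/dev/null; python3 s.py -46.8; done
```

```text
t 8.82 pos [0.5387 0.0043 0.0783] along 0.3656 F along -1.48 lat 1.34 z -2.86 M [0.42 0.13 0.07]
t 9.2 pos [0.54   0.0033 0.0782] along 0.3673 F along -10.41 lat 3.44 z 1.85 M [ 1.44  0.56 -0.08]
```

```bash

python3 -m crank '[[0,0,0,0,0,0,0.01],[0,0,0,0,0,0,0.01]]' >/dev/null; python3 s.py -46.8
python3 - <<'E'
from h import *
cv2.imwrite(f"pics/top7.png",capture("top"));cv2.imwrite(f"pics/scene7.png",capture("scene"))
im=cv2.imread("pics/scene7.png")
cv2.imwrite("pics/z7.png",cv2.resize(im[200:280,210:340],None,fx=6,fy=6,interpolation=cv2.INTER_CUBIC))
im=cv2.imread("pics/top7.png")
cv2.imwrite("pics/z7t.png",cv2.resize(im[160:200,290:340],None,fx=12,fy=12,interpolation=cv2.INTER_CUBIC))
E
python3 s.py -46.8
```

```text
t 9.45 pos [0.54   0.0033 0.0782] along 0.3673 F along -9.55 lat 2.01 z -0.61 M [ 1.36  0.51 -0.05]
t 9.55 pos [0.54   0.0033 0.0782] along 0.3673 F along -10.31 lat 3.93 z -0.09 M [ 1.35  0.52 -0.05]
```

View pics/z7.png

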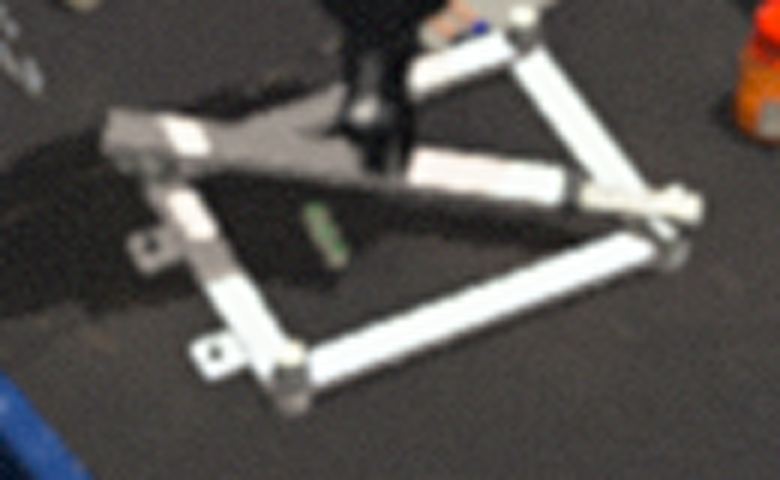

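View pics/z7t.png

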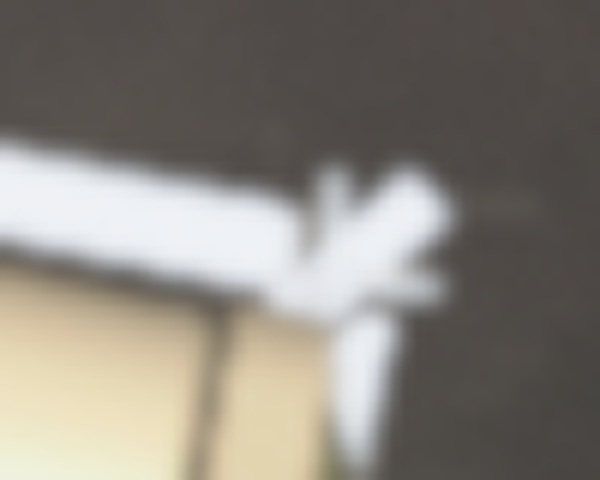

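```bash
python3 - <<'E'
from m import *
m((335,178),(435,292),(435,190),FR,NL,(290,160),12,.022)
d=(FR-NL)/np.linalg.norm(FR-NL);e=np.array([-d[1],d[0]])
for k,p in dict(butt=(106,125),butt2=(103,131),nose=(702,203),collar=(572,190)).items():
    q=onz("scene",*f(*p,(210,200),6),.048)[:2];print(k,(q-NL)@d,(q-NL)@e)
# pins in scene5 same bias check
for k,p,P0 in[("NR",(292,352),NR),("FL",(522,16),FL)]:
    q=onz("scene",*f(*p,(210,200),6),.038)[:2];print(k,(q-P0)@d,(q-P0)@e)
E
```

```text
dist 0.27400505469790154 tipspan 0.03376093250092391 diag heading -46.848563701936754
pin->seat(from tips) along,lat -0.003092782807370432 0.00015196283697628402 from nose 0.0005350348591803712 -0.0005170128577816655
near pin -> fork seat by TCP -0.005282338038747544 0.0006101063776169986
butt -0.02994873054230359 0.0019234625271344794
butt2 -0.030529603110134636 -0.002557269811002424
nose 0.2888026613038189 0.0032687624849305863
collar 0.22063726211668375 0.00020832751315558843
NR -0.0015722250306283419 0.0032303324087923618
FL -0.002493719567521233 0.0024120825123046083
```

```bash

python3 -m crank '[[0,0,0,0,-0.001,0,0.01],[0,0,0,0,0,0,0.01]]' >/dev/null; python3 s.py -46.8
python3 -m crank '[[0,0,0,0.0007,0,0,0.01],[0,0,0,0,0,0,0.01]]' >/dev/null; python3 s.py -46.8
```

```text
t 9.8 pos [0.5412 0.0033 0.0783] along 0.3681 F along -4.72 lat 1.35 z -0.82 M [0.88 0.45 0.03]
t 10.05 pos [0.5413 0.0032 0.0783] along 0.3682 F along -9.47 lat 2.27 z 0.37 M [ 1.21  0.65 -0.12]
```

```bash

python3 -m crank '[[0,0,0,0,-0.001,0,0.01],[0,0,0,0,0,0,0.01]]' >/dev/null; python3 s.py -46.8
python3 -m crank '[[0,0,0,0.0005,-0.001,0,0.01],[0,0,0,0,0,0,0.01]]' >/dev/null; python3 s.py -46.8
```

```text
t 10.3 pos [0.5423 0.0031 0.0783] along 0.369 F along -5.50 lat -1.37 z -0.49 M [ 0.52  0.64 -0.29]
t 10.55 pos [0.5428 0.0032 0.0782] along 0.3692 F along -7.36 lat -4.94 z 2.37 M [-0.01  1.33 -0.34]
```

```bash

python3 -m crank '[[0,0,0.5,0,0.0005,0,0.01],[0,0,0,0,0,0,0.01]]' >/dev/null; python3 s.py -46.8
python3 -m crank '[[0,0,0,0.0005,0,0,0.01],[0,0,0,0,0,0,0.01]]' >/dev/null; python3 s.py -46.8
```

```text
t 10.8 pos [0.5427 0.0031 0.0782] along 0.3692 F along -6.16 lat -2.42 z 1.06 M [0.43 0.92 0.17]
t 11.05 pos [0.5427 0.0031 0.0782] along 0.3693 F along -10.56 lat -2.77 z 0.93 M [0.63 1.25 0.22]
```

```bash
python3 - <<'E'
from h import *
cv2.imwrite(f"pics/top8.png",capture("top"));cv2.imwrite(f"pics/scene8.png",capture("scene"))
im=cv2.imread("pics/scene8.png")
cv2.imwrite("pics/z8.png",cv2.resize(im[200:280,210:340],None,fx=6,fy=6,interpolation=cv2.INTER_CUBIC))
im=cv2.imread("pics/top8.png")
cv2.imwrite("pics/z8t.png",cv2.resize(im[160:200,290:340],None,fx=12,fy=12,interpolation=cv2.INTER_CUBIC))
E
python3 s.py -46.8
```

```text
t 11.15 pos [0.5427 0.0031 0.0781] along 0.3692 F along -8.96 lat -2.17 z 1.06 M [0.64 1.2  0.19]
```

View pics/z8.png

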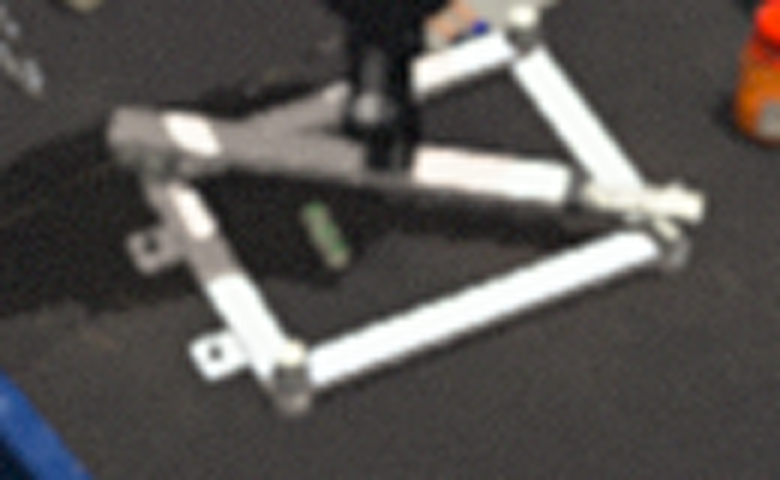

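View pics/z8t.png

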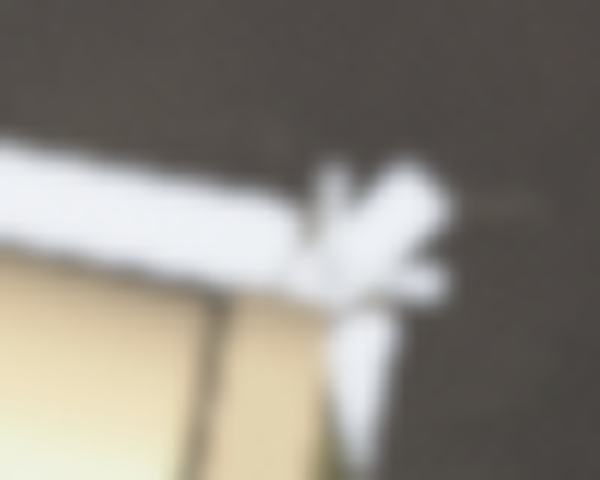

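```bash

python3 -m crank '[[0,0,0,0,0.0007,0,0.01],[0,0,0,0,0,0,0.01]]' >/dev/null; python3 s.py -46.8
python3 -m crank '[[0,0,0,0,0.0007,0,0.01],[0,0,0,0,0,0,0.01]]' >/dev/null; python3 s.py -46.8
```

```text
t 11.4 pos [0.5426 0.003  0.0782] along 0.3693 F along -9.51 lat 2.35 z -0.77 M [1.13 0.75 0.25]
t 11.65 pos [0.5425 0.0028 0.0782] along 0.3693 F along -9.39 lat 5.61 z -1.67 M [1.66 0.26 0.28]
```

```bash

python3 -m crank '[[0,0,0,0.0005,-0.001,0,0.01],[0,0,0,0,0,0,0.01],[0,0,0,0,0,0,0.01],[0,0,0,0,0,0,0.01]]' >/dev/null; python3 s.py -46.8; python3 - <<'E'
from m import *
m((335,175),(437,290),(437,190),FR,NL,(290,160),12,.022)
d=(FR-NL)/np.linalg.norm(FR-NL);e=np.array([-d[1],d[0]])
for k,p in dict(butt=(110,128),nose=(703,205)).items():
    q=onz("scene",*f(*p,(210,200),6),.048)[:2];print(k,(q-NL)@d,(q-NL)@e)
E
```

```text
t 12.15 pos [0.5427 0.003  0.0782] along 0.3693 F along -11.90 lat 0.10 z 1.84 M [1.18 1.13 0.28]
dist 0.27400505469790154 tipspan 0.03422195945843484 diag heading -46.848563701936754
pin->seat(from tips) along,lat -0.0025419217868321692 0.000419072501454358 from nose 0.000864226082370436 -0.0008111371038586224
near pin -> fork seat by TCP -0.003244657555833183 0.0023198680832024862
butt -0.027363867293652 0.0001978517206848364
nose 0.28945634959229 0.0019846116453077793
```

```bash

python3 -m crank '[[0,0,0,-0.0015,0,0,0.01],[0,0,0,-0.001,0,-0.003,0.01],[0,0,0,0,0,-0.015,0.01],[0,0,0,0,0,-0.02,0.01],[0,0,0,-0.01,0,-0.03,0.01],[0,0,0,0,0,0,0.01]]' >/dev/null; python3 s.py -46.8; python3 - <<'E'
from h import *
tgt(.5279,-.0211,.145,25.3)
E
```

```text
t 12.9 pos [0.5364 0.0111 0.1491] along 0.3591 F along -0.23 lat -0.52 z -2.81 M [-0.    0.02 -0.03]
t 12.9 pos [0.5364 0.0111 0.1491] head -47.03 zdir [ 0.006 -0.001 -1.   ] F [-0.54 -0.19 -2.81] M [-0.    0.02 -0.03] w 0.202
turn z -72.33 then shift mm at target heading [-21.4  25.5   4.1] at current [17.7 28.1  4.1]
```

```bash

python3 -m crank '[[0,0,-9,-0.006,0,0,0.01],[0,0,-9,0,0,0,0.01],[0,0,-9,0,0,0,0.01],[0,0,-9,0,0,0,0.01],[0,0,-9,0,0,0,0.01],[0,0,-9,0,0,0,0.01],[0,0,-9,0,0,0,0.01],[0,0,-9.1,0,0,0,0.01],[0,0,0,0,0,0,0.01]]' >/dev/null;  python3 - <<'E'
from h import *
tgt(.5279,-.0211,.105,25.1)
E
```

```text
t 14.03 pos [0.5311 0.0153 0.1457] head 24.96 zdir [-0.  0. -1.] F [-0.66  0.56 -3.2 ] M [-0.01  0.04 -0.02] w 0.203
turn z -0.14 then shift mm at target heading [-18.3  31.6  40.7] at current [-18.2  31.7  40.7]
```

```bash

python3 -m crank '[[0,0,0,-0.009,0.016,0,0.01],[0,0,0,-0.009,0.016,0,0.01],[0,0,0,0,0,0.02,0.01],[0,0,0,0,0,0.02,0.01],[0,0,0,0,0,0,0.01],[0,0,0,0,0,0,0.01]]' >/dev/null;  python3 - <<'E'
from h import *
tgt(.5279,-.0211,.105,25.1)
cv2.imwrite(f"pics/top9.png",capture("top"));cv2.imwrite(f"pics/scene9.png",capture("scene"))
im=cv2.imread("pics/scene9.png")
cv2.imwrite("pics/z9.png",cv2.resize(im[190:290,210:340],None,fx=6,fy=6,interpolation=cv2.INTER_CUBIC))
im=cv2.imread("pics/top9.png")
cv2.imwrite("pics/z9t.png",cv2.resize(im[150:200,235:300],None,fx=12,fy=12,interpolation=cv2.INTER_CUBIC))
E
```

```text
t 14.78 pos [ 0.5287 -0.0217  0.1071] head 25.0 zdir [ 0.001 -0.    -1.   ] F [-0.03  0.45 -2.77] M [-0.    0.03  0.04] w 0.204
turn z -0.1 then shift mm at target heading [-0.5 -0.9  2.1] at current [-0.5 -0.9  2.1]
```

View pics/z9.png

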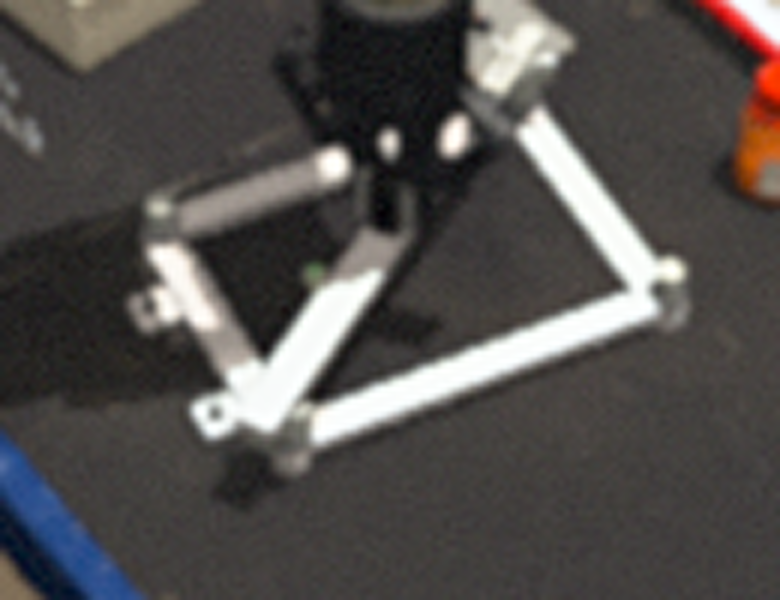

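View pics/z9t.png

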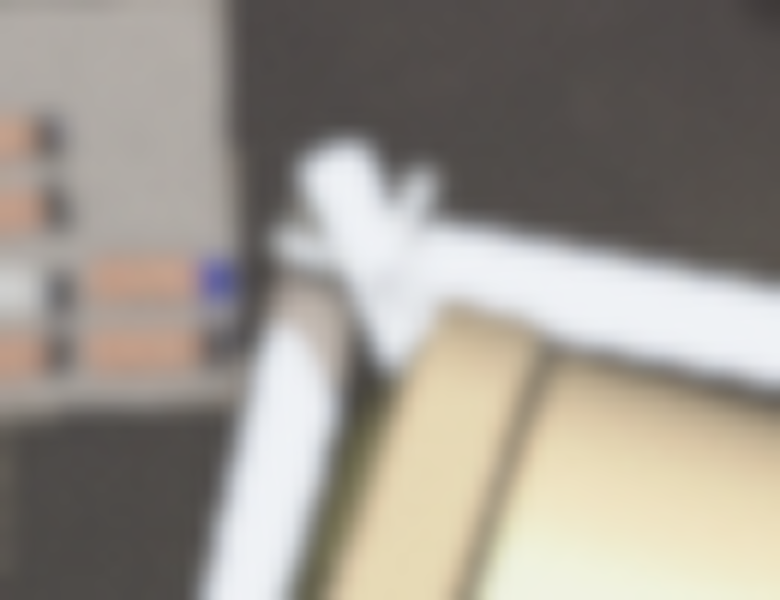

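```bash
python3 - <<'E'
from m import *
m((280,240),(427,178),(338,145),FL,NR,(235,150),12,.051)
d=(FL-NR)/np.linalg.norm(FL-NR);e=np.array([-d[1],d[0]])
for k,p in dict(butt=(256,417)).items():
    q=onz("scene",*f(*p,(210,190),6),.077)[:2];print(k,(q-NR)@d,(q-NR)@e)
for k,p,P0 in[("NR",(296,412),NR),("FR",(672,268),FR),("NL",(160,207),NL)]:
    q=onz("scene",*f(*p,(210,190),6),.038)[:2];print(k,(q-P0)@d,(q-P0)@e)
E
```

```text
dist 0.26848152636634054 tipspan 0.03460510894621217 diag heading 25.314708690882387
pin->seat(from tips) along,lat -0.012744602037785567 -0.0035610926287443436 from nose -0.009881709432482656 -0.005294400528582696
near pin -> fork seat by TCP -0.01755077519826273 -0.000688322962102412
butt -0.0347939611512587 0.00140505931719183
NR 0.003536345463236736 0.0007057897471933008
FR 0.00534807265851435 0.002203122980588959
NL 8.511382122865681e-05 0.0007030111047357703
```

```bash

python3 -m crank '[[0,0,-1.0,0,-0.0015,0,0.01],[0,0,0,0,0,0.01,0.01],[0,0,0,0,0,0.007,0.01],[0,0,0,0,0,0,0.01]]' >/dev/null;python3 s.py 25.3
python3 -m crank '[[0,0,0,0,0,0.005,0.01],[0,0,0,0,0,0.0035,0.01],[0,0,0,0,0,0,0.01]]' >/dev/null;python3 s.py 25.3
  python3 - <<'E'
from h import *
tgt(.5279,-.0211,.0785,25.1)
cv2.imwrite(f"pics/top10.png",capture("top"));cv2.imwrite(f"pics/scene10.png",capture("scene"))
im=cv2.imread("pics/scene10.png")
cv2.imwrite("pics/z10.png",cv2.resize(im[190:290,210:340],None,fx=6,fy=6,interpolation=cv2.INTER_CUBIC))
im=cv2.imread("pics/top10.png")
cv2.imwrite("pics/z10t.png",cv2.resize(im[150:200,235:300],None,fx=12,fy=12,interpolation=cv2.INTER_CUBIC))
E
```

```text
t 15.38 pos [ 0.5273 -0.0195  0.0885] along 0.4683 F along -0.49 lat -0.25 z -2.75 M [ 0.01  0.05 -0.05]
t 15.75 pos [ 0.5275 -0.0196  0.0805] along 0.4686 F along 0.29 lat -0.12 z -3.35 M [-0.02  0.02 -0.02]
t 15.75 pos [ 0.5275 -0.0196  0.0805] head 26.06 zdir [-0.  0. -1.] F [ 0.31  0.01 -3.35] M [-0.02  0.02 -0.02] w 0.203
turn z 0.96 then shift mm at target heading [-0.3  1.5  2. ] at current [-0.3  1.5  2. ]
```

View pics/z10.png

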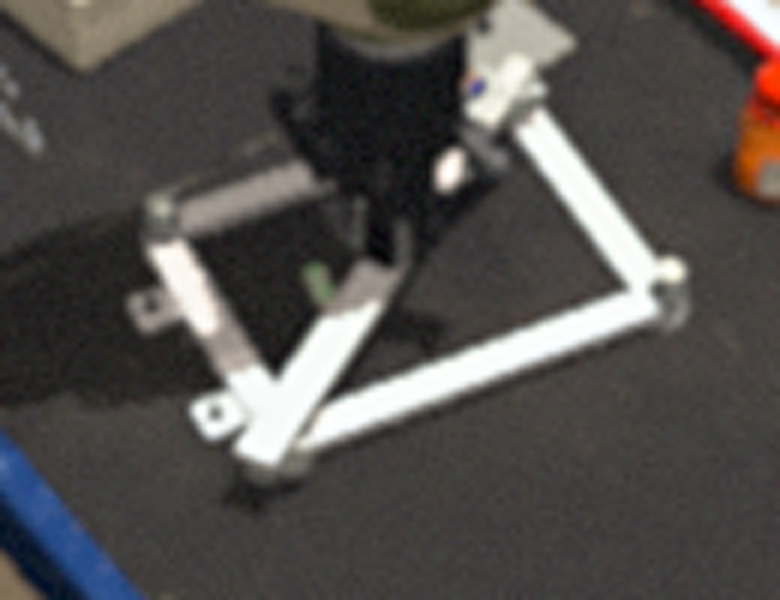

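View pics/z10t.png

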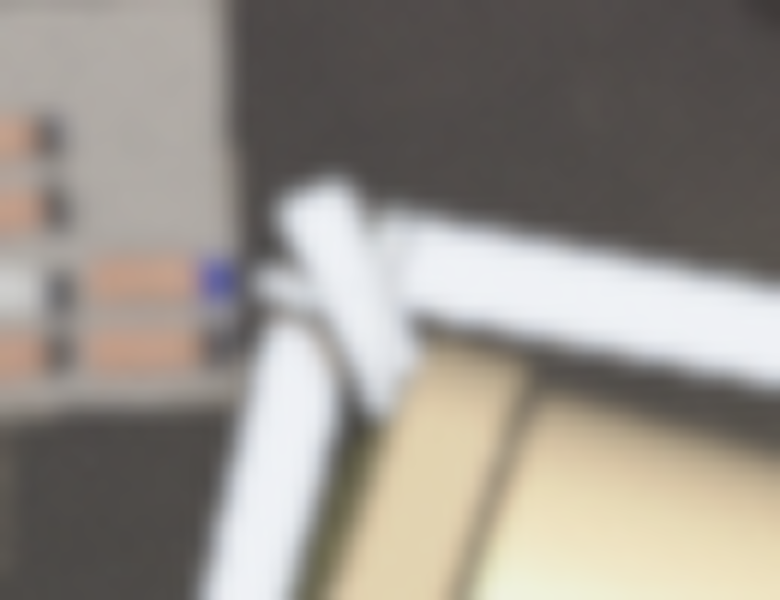

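```bash
python3 - <<'E'
from m import *
m((264,284),(402,220),(316,190),FL,NR,(235,150),12,.0245)
d=(FL-NR)/np.linalg.norm(FL-NR);e=np.array([-d[1],d[0]])
for k,p in dict(butt=(256,448)).items():
    q=onz("scene",*f(*p,(210,190),6),.051)[:2];print(k,(q-NR)@d,(q-NR)@e)
E
```

```text
dist 0.26848152636634054 tipspan 0.03382469540194216 diag heading 25.314708690882387
pin->seat(from tips) along,lat -0.01367568632901707 0.002127579295587925 from nose -0.010676052282893481 0.000745268337801039
near pin -> fork seat by TCP -0.01772796968437504 0.0012858770518592239
butt -0.03425583682235713 0.002347500490142526
```

```bash

python3 -m crank '[[0,0,0,0.001,0.001,0.001,0.01],[0,0,0,0.002,0,0.001,0.01],[0,0,0,0.002,0,0,0.01],[0,0,0,0.002,0,0,0.01],[0,0,0,0.0015,0,0,0.01],[0,0,0,0,0,0,0.01]]' >/dev/null;python3 s.py 25.3
python3 -m crank '[[0,0,0,0.0015,0,0,0.01],[0,0,0,0,0,0,0.01]]' >/dev/null;python3 s.py 25.3
```

```text
t 16.6 pos [ 0.5358 -0.0168  0.0788] along 0.4773 F along 0.24 lat -0.16 z -3.20 M [0.03 0.01 0.01]
t 16.85 pos [ 0.5369 -0.0163  0.0787] along 0.4785 F along -3.10 lat -1.13 z -2.46 M [-0.32  0.28 -0.13]
```

```bash

for i in 1; do
python3 -m crank '[[0,0,0,0.0015,0,0.0004,0.01],[0,0,0,0.001,0,0,0.01],[0,0,0,0,0,0,0.01]]' >/dev/null;python3 s.py 25.3
python3 -m crank '[[0,0,0,0.001,0,0,0.01],[0,0,0,0,0,0,0.01]]' >/dev/null;python3 s.py 25.3
done
```

```text
t 17.23 pos [ 0.5394 -0.0151  0.0784] along 0.4813 F along -2.16 lat -1.07 z -2.27 M [-0.35  0.17 -0.2 ]
t 17.48 pos [ 0.5402 -0.0146  0.0784] along 0.4822 F along -2.69 lat -0.59 z -1.33 M [-0.42  0.36 -0.22]
```

```bash

python3 -m crank '[[0,0,0,0.001,0,0,0.01],[0,0,0,0,0,0,0.01]]' >/dev/null;python3 s.py 25.3
python3 -m crank '[[0,0,0,0.0007,0,0,0.01],[0,0,0,0,0,0,0.01]]' >/dev/null;python3 s.py 25.3
```

```text
t 17.73 pos [ 0.5407 -0.0142  0.0783] along 0.4828 F along -5.93 lat -1.02 z -1.19 M [-0.48  0.72 -0.36]
t 17.98 pos [ 0.5409 -0.0139  0.0782] along 0.4831 F along -8.22 lat -0.54 z 1.28 M [-0.57  1.06 -0.38]
```

```bash

python3 -m crank '[[0,0,0.5,0,0,0,0.01],[0,0,0,0,0,0,0.01]]' >/dev/null;python3 s.py 25.3
python3 -m crank '[[0,0,0,0.0005,0,0,0.01],[0,0,0,0,0,0,0.01]]' >/dev/null;python3 s.py 25.3
python3 -m crank '[[0,0,0,0,0.0007,0,0.01],[0,0,0,0,0,0,0.01]]' >/dev/null;python3 s.py 25.3
```

```text
t 18.23 pos [ 0.5414 -0.0136  0.0783] along 0.4836 F along -5.02 lat 1.03 z -1.38 M [-0.17  0.71 -0.16]
t 18.48 pos [ 0.5415 -0.0136  0.0782] along 0.4837 F along -8.14 lat 0.91 z 1.10 M [-0.3   1.04 -0.13]
t 18.73 pos [ 0.5415 -0.0137  0.0782] along 0.4838 F along -7.94 lat 4.23 z 2.11 M [ 0.24  1.21 -0.18]
```

```bash

python3 -m crank '[[0,0,0,0,-0.0012,0,0.01],[0,0,0,0,0,0,0.01]]' >/dev/null;python3 s.py 25.3
python3 -m crank '[[0,0,0.4,0,0,0,0.01],[0,0,0,0,0,0,0.01]]' >/dev/null;python3 s.py 25.3
python3 -m crank '[[0,0,0,0.0006,0,0,0.01],[0,0,0,0,0,0,0.01],[0,0,0,0,0,0,0.01],[0,0,0,0,0,0,0.01]]' >/dev/null;python3 s.py 25.3
```

```text
t 18.98 pos [ 0.5417 -0.0131  0.0783] along 0.4841 F along -5.17 lat 0.03 z -2.06 M [-0.24  0.76 -0.25]
t 19.23 pos [ 0.5419 -0.0131  0.0783] along 0.4843 F along -3.82 lat 0.67 z -1.82 M [-0.18  0.65  0.04]
t 19.73 pos [ 0.542  -0.0131  0.0783] along 0.4844 F along -7.61 lat -0.18 z -0.46 M [-0.47  1.05  0.05]
```

```bash

python3 -m crank '[[0,0,0,0,-0.0007,0,0.01],[0,0,0,0,0,0,0.01]]' >/dev/null;python3 s.py 25.3
python3 -m crank '[[0,0,0,0.0004,0,0,0.01],[0,0,0,0,0,0,0.01]]' >/dev/null;python3 s.py 25.3
python3 - <<'E'
from h import *
tgt(.5279,-.0211,.0785,25.1)
cv2.imwrite(f"pics/top11.png",capture("top"));cv2.imwrite(f"pics/scene11.png",capture("scene"))
im=cv2.imread("pics/scene11.png")
cv2.imwrite("pics/z11.png",cv2.resize(im[190:290,210:340],None,fx=6,fy=6,interpolation=cv2.INTER_CUBIC))
im=cv2.imread("pics/top11.png")
cv2.imwrite("pics/z11t.png",cv2.resize(im[150:200,235:300],None,fx=12,fy=12,interpolation=cv2.INTER_CUBIC))
E
```

```text
t 19.98 pos [ 0.5419 -0.0129  0.0783] along 0.4844 F along -7.58 lat -2.88 z -1.53 M [-1.04  0.87  0.07]
t 20.23 pos [ 0.5419 -0.0129  0.0782] along 0.4844 F along -10.62 lat -2.41 z -0.17 M [-1.14  1.23  0.14]
t 20.23 pos [ 0.5419 -0.0129  0.0782] head 25.2 zdir [-0.002 -0.001 -1.   ] F [-8.57 -6.71 -0.17] M [-1.14  1.23  0.14] w 0.203
turn z 0.1 then shift mm at target heading [-16.2   1.5  -0.3] at current [-16.2   1.5  -0.2]
```

View pics/z11.png

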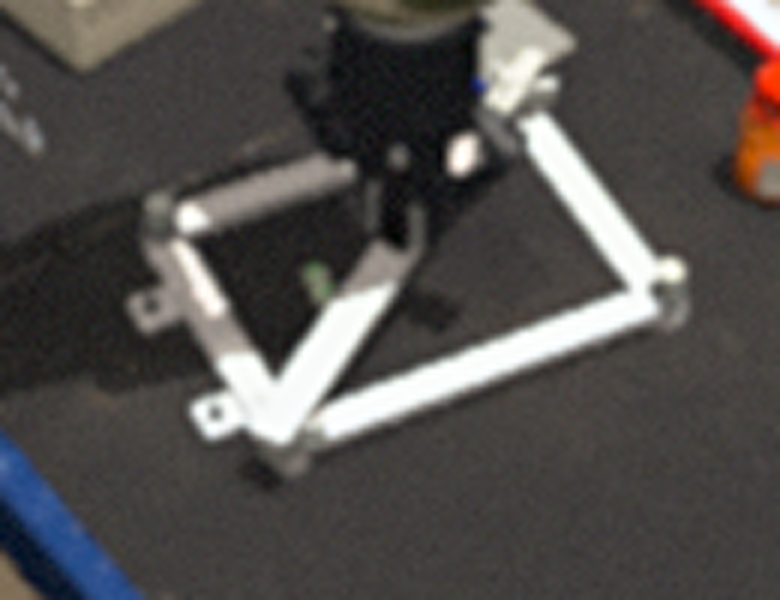

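View pics/z11t.png

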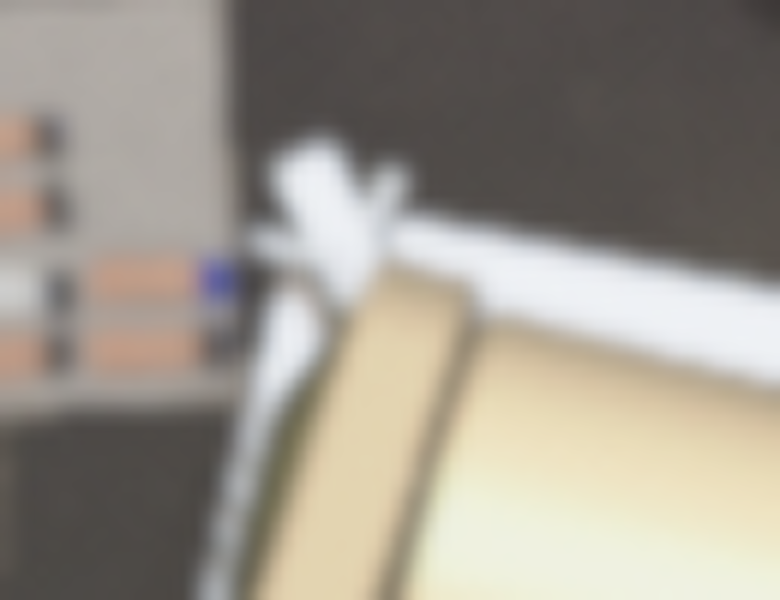

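```bash
python3 - <<'E'
from m import *
m((254,240),(398,178),(308,145),FL,NR,(235,150),12,.022)
d=(FL-NR)/np.linalg.norm(FL-NR);e=np.array([-d[1],d[0]])
for k,p in dict(butt=(277,430)).items():
    q=onz("scene",*f(*p,(210,190),6),.048)[:2];print(k,(q-NR)@d,(q-NR)@e)
E
```

```text
dist 0.26848152636634054 tipspan 0.034975167255817605 diag heading 25.314708690882387
pin->seat(from tips) along,lat -0.003548477490112765 -0.0006243341946159689 from nose -7.08658808720574e-05 -0.001975553689852365
near pin -> fork seat by TCP -0.00200154172068967 0.0013054277260657057
butt -0.01761641472961798 -0.0002363804672618023
```

```bash

python3 -m crank '[[0,0,0,0,0.0005,0,0.01],[0,0,0,0,0,0,0.01],[0,0,0,0,0,0,0.01]]' >/dev/null;python3 s.py 25.3
python3 -m crank '[[0,0,0,-0.001,0,0.0003,0.01],[0,0,0,0,0,0,0.01]]' >/dev/null;python3 s.py 25.3
```

```text
t 20.7 pos [ 0.542  -0.013   0.0782] along 0.4844 F along -10.31 lat -1.08 z -0.26 M [-0.78  1.3   0.1 ]
t 20.95 pos [ 0.5419 -0.0131  0.0782] along 0.4843 F along -5.73 lat 0.67 z 0.26 M [-0.34  0.84  0.05]
```

```bash

python3 -m crank '[[0,0,0,-0.0006,0,0,0.01],[0,0,0,0,0,0,0.01]]' >/dev/null;python3 s.py 25.3
python3 -m crank '[[0,0,0,0,0,0,0.019],[0,0,0,0,0,0,0.021],[0,0,0,0,0,0,0.025],[0,0,0,0,0,0,0.03],[0,0,0,0,0,0,0.035],[0,0,0,0,0,0,0.035]]' ;python3 s.py 25.3
```

```text
t 21.2 pos [ 0.5418 -0.0132  0.0782] along 0.4842 F along -1.01 lat -0.10 z -2.83 M [-0.09  0.11  0.03]
time: 21.95
eef_pos: [0.5414, -0.0133, 0.0781]
orientation: [-0.0, 0.976, 0.218, 0.0]
force: [-0.3, 0.2, -0.9]
grip_width: 0.409
t 21.95 pos [ 0.5414 -0.0133  0.0781] along 0.4838 F along -0.24 lat 0.32 z -0.93 M [ 0.05 -0.    0.  ]
```

```bash

python3 -m crank '[[0,0,0,0,0,0,0.04],[0,0,0,0,0,-0.005,0.045],[0,0,0,0,0,-0.02,0.045],[0,0,0,0,0,-0.03,0.045],[0,0,0,0,0,-0.05,0.045],[0,0,0,0,0,-0.05,0.045],[0,0,0,-0.03,0,-0.04,0.045],[0,0,0,-0.05,0,0,0.045],[0,0,0,-0.05,0,0,0.045],[0,0,0,-0.04,0,0,0.045]]' ;python3 s.py 25.3
python3 - <<'E'
from h import *
cv2.imwrite(f"pics/top12.png",capture("top"));cv2.imwrite(f"pics/scene12.png",capture("scene"))
im=cv2.imread("pics/scene12.png")
cv2.imwrite("pics/z12.png",cv2.resize(im[190:290,210:340],None,fx=6,fy=6,interpolation=cv2.INTER_CUBIC))
im=cv2.imread("pics/top12.png")
cv2.imwrite("pics/z12t.png",cv2.resize(im[150:280,235:335],None,fx=4,fy=4,interpolation=cv2.INTER_CUBIC))
E
```

```text
time: 23.2
eef_pos: [0.3859, -0.0859, 0.2735]
orientation: [0.0, 0.976, 0.218, 0.0]
force: [-0.2, -0.7, 0.5]
grip_width: 0.528
t 23.2 pos [ 0.3859 -0.0859  0.2735] along 0.3122 F along -0.50 lat -0.53 z 0.49 M [-0.01  0.   -0.01]
```

View pics/z12.png

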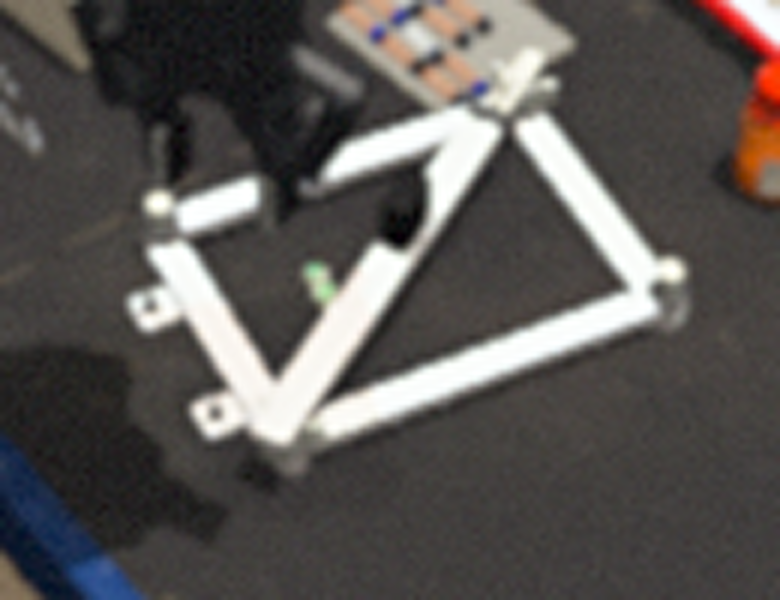

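View pics/z12t.png

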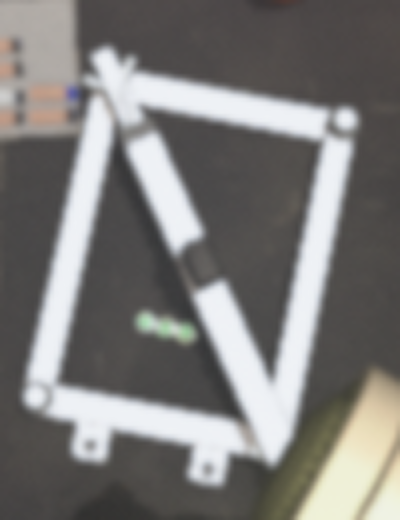

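```bash
python3 - <<'E'
from m import *
d=(FL-NR)/np.linalg.norm(FL-NR);e=np.array([-d[1],d[0]])
for k,p in dict(butt=(276,456),nose=(103,50),grip=(203,262)).items():
    q=onz("top",*f(*p,(235,150),4),.048 if k!="grip" else .084)[:2];print(k,((q-NR)@d).round(4),((q-NR)@e).round(4))
print(state()["time"])
E
```

```text
butt -0.007 0.0049
nose 0.282 -0.0018
grip 0.1228 -0.0008
23.3
```

```bash

python3 -m crank '[[0,0,0,-0.036,0.038,0,0.045],[0,0,0,-0.036,0.038,0,0.045],[0,0,0,-0.036,0.038,0,0.045],[0,0,0,-0.036,0.038,0,0.045],[0,0,0,-0.036,0.038,0,0.045],[0,0,0,-0.036,0.038,0,0.045],[0,0,0,0,0,0,0.045],[0,0,0,0,0,0,0.045]]'
python3 - <<'E'
from h import *
cv2.imwrite(f"pics/top13.png",capture("top"));cv2.imwrite(f"pics/scene13.png",capture("scene"))
im=cv2.imread("pics/top13.png")
cv2.imwrite("pics/z13t.png",cv2.resize(im[150:280,225:345],None,fx=4.5,fy=4.5,interpolation=cv2.INTER_CUBIC))
E
```

```text
time: 24.3
eef_pos: [0.2894, -0.3834, 0.2731]
orientation: [-0.0, 0.976, 0.218, 0.0]
force: [-0.3, 0.2, 0.6]
grip_width: 0.526
```

View pics/z13t.png

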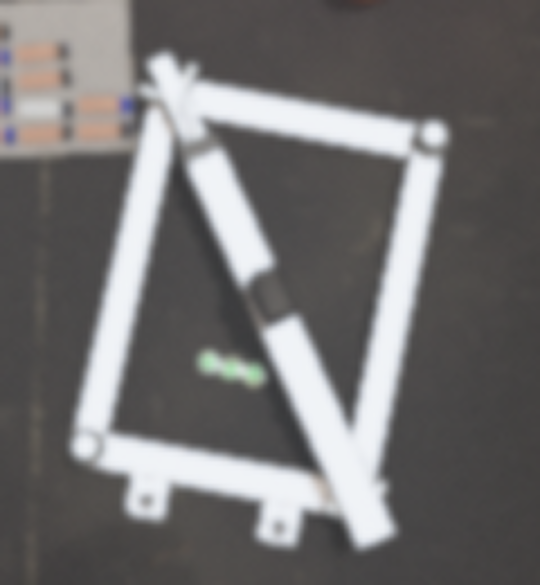

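View pics/scene13.png

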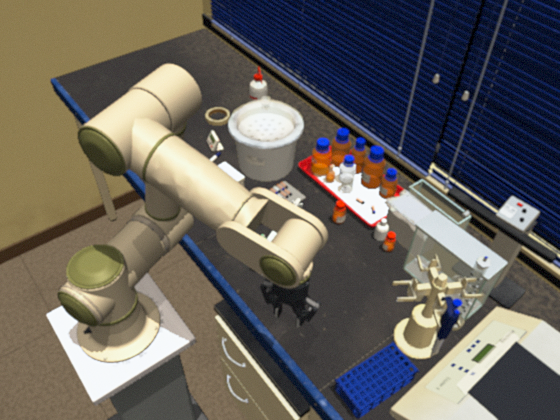

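```bash
python3 - <<'E'
from m import *
d=(FL-NR)/np.linalg.norm(FL-NR);e=np.array([-d[1],d[0]])
for k,p,z in [("butt",(376,540),.048),("nose",(160,58),.048),("tipL",(144,92),.038),("tipR",(192,68),.038),("forktipR",(381,487),.038),("grip",(268,297),.084)]:
    q=onz("top",*f(*p,(225,150),4.5),z)[:2];print(k,((q-NR)@d).round(4),((q-NR)@e).round(4))
q=onz("top",*f(433,134,(225,150),4.5),.038);print("FR",q,FR);q=onz("top",*f(87,446,(225,150),4.5),.038);print("NL",q,NL)
E
```

```text
butt -0.0256 0.0006
nose 0.2813 -0.0009
tipL 0.2687 0.0152
tipR 0.2705 -0.0167
forktipR 0.0002 -0.0155
grip 0.123 0.0025
FR [ 0.64641463 -0.10962303  0.038     ] [ 0.6451 -0.1097]
NL [0.45814162 0.08938853 0.038     ] [0.4577 0.0902]
```

```bash
python3 -c "from rig import finish_job;print(finish_job())"
```

```text
the job is handed in; nothing more can be done
None
```

I tried the rule on both diagonals, first near-left to far-right, then near-right to far-left. I left it lying released on near-right to far-left and handed the job in. No verdict was reported, so whether every step registered is my own reading of the forces and pictures.

- **Shorter diagonal:** from the top camera, near-left to far-right measured about 274 mm and near-right to far-left about 268.5 mm. The tongue's travel agreed: it first touched about 5–6 mm before home on the second diagonal.
- **Pressing:** the highest wrist force I read along the rule was about 12 N on the first diagonal and 11 N on the second. On the first, the fork initially caught one-sided on its pin at about 10 N and 2–3 mm short. I shifted it sideways and turned it slightly until it was stiff both along and across the rule.
- **Final position:** after release and withdrawal, the top view put the butt end at -25.6 mm (expected -25) and the nose at 281 mm (expected about 283.5). Both were within about 1 mm of the diagonal sideways.
- **Surroundings:** the two uncovered pins, near-left and far-right, measured within about 1.5 mm of their first positions, which is within pixel error. The ampoules and the red bottle looked unmoved. I did not measure the clear bottle or the forceps.
- **Disagreements:** the V-jaw tips read about 4–6 mm short in the top picture, probably blur, because the butt, the nose and the contact forces all indicated home. The scene camera read 2–5 mm off the top camera throughout.

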